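Find the sound freewheel and wind its dial to the index post

ROBOT

A 6-joint arm with a two-finger parallel gripper is mounted at the origin on the work surface. World frame = base frame: x ahead of the robot, y to its left, z up, the work surface at z = 0. Lengths are in m, angles in degrees, forces in N, time in s.
With the tool pointing down it reaches from about 0.3 to 0.75 m from the base axis. Payload 8.5 kg.
Tool frame: the origin (TCP) lies on the centre line of the jaws, within the pads' length; the fingertips stand 11 mm ahead of it and the grasp point (between the pads) lies 8 mm behind it; z points along the fingers, y is the line along which they close (so a half turn about z gives the same grasp; the last joint's range is limited). The gripper opens to 85 mm and grips with 20 to 120 N. Pads are 22 mm wide; open, the fingers measure 114 mm over their backs; the gripper's body (76 mm by 85 mm) begins 54 mm behind the grasp point. The pads swing forward as they close: fully open they stand 13 mm farther back than shut.
Start: joints at [-77.825, 21.807, 74.336, -0, 83.858, -12.336], TCP at [0.228, -0.5, 0.242] pointing down, gripper open.
Joint ranges: [-178.18, 178.18], [-50.72, 133.34], [12.68, 142.11], [-81.47, 261.47], [9.98, 163.14], [-165.26, 165.26]. Speed limits (degrees/s): [136.94, 136.94, 180, 180, 180, 180].

INTERFACE

Orientations are given as a 3x3 rotation matrix whose columns are the frame's x, y, z axes.
In Python, from rig import env gives the robot as it stands.
- The arm moves only by the tool nudge_tcp, called after ">>>" as a command line: name --argument value ..., lists and objects as JSON in quotes. Schema: {"type":"object","properties":{"plan":{"type":"array","items":{"type":"object","properties":{"sx":{"type":"number"},"sy":{"type":"number"},"sz":{"type":"number"},"yaw":{"type":"number"},"aperture":{"type":"number"}},"additionalProperties":false,"required":["aperture"]},"minItems":1,"maxItems":10},"force":{"type":"number"},"only":{"type":"string"},"quiet":{"type":"boolean"},"lines":{"type":"string"}},"required":["plan"],"additionalProperties":false}. plan is a list of rows, 1 to 10 of them, each an object with the fields sx, sy, sz (the shift in shares of the most that a row can go, 1 being 50 mm), yaw (a turn about the tool's z in shares of pi rad (1.0 is pi rad)), aperture (the finger opening in m); a field left out counts as zero (the opening has to be given); each row shifts and turns the commanded pose from where the row before left it, along the tool's axes as they then stand; what a row does not reach is not made up. A row lasts 1/10 s, in which the tool goes at most 0.05 m and 8.59 degrees, less where a joint would pass 70% of its speed; a pose out of reach is approached as far as the arm can. The fingers move at their own pace and stop on an object; force is the grip in N (left out, the last holds). Time passes only in rows, so rows that do not move let the fingers close. The tool returns the time, the measured TCP pose, the force, the opening and the grip force at its end. only (a regular expression) keeps the lines of the reply that match it, lines (a string "A,B") keeps lines A to B, and quiet returns only ok. A shift or turn number past 1, either way, is cut back to 1. Input that does not fit is refused with a message, and nothing moves.
- env.observe(): the state, without advancing time (a new reading comes with each control period).
- env.get_image(name): name is "scene" or "top" or "wrist"; returns a dict with "pixels" (420x560x3 uint8, red, green, blue), "K" (3x3 intrinsics, pixels), "extrinsics" (4x4, takes a point from world to camera coordinates). Camera axes: x right, y down, z forward; pixel columns grow to the right and rows downward; lengths in m; the calibration is good to about 2 mm. A picture is of the moment at which its call begins. There is no depth.
- env.close_job(): hands the job in; it is judged then, once.
The state is a dict: "time_s": time; "q": joint angles; "qvel": joint speeds; "joint_efforts": joint torques, N m; "position": TCP position; "tool_rot": TCP orientation; "ft_force": force on the tool from outside, world axes, zero at the start; "wrist_torque": the same for the moment, N m; "grip_width": finger opening in m; "gripper_force": force on a finger pad.
Only numpy, scipy, OpenCV 4.12 (cv2) and the standard library are available. Lean on these libraries where they do the work, as an engineer would, in place of code of your own. Each camera call takes 0.05 s, during which the arm holds its last target. There are 200 camera calls.

TASK

Three freewheels are on test stands: one is sound, one is seized so that its dial follows the lever both ways, and one is worn out so that its lever never turns its dial. Work the levers both ways to find the sound one, which drives its dial one way and runs loose the other, then wind that dial round with repeated lever strokes until its pointer stands in line with the index post. Turn the dials only by their levers, and do not disturb the loose things on the bench.

Things in the scene. Friction and masses are not known exactly. Their poses are not given: they have to be found in the camera images.
- stand_a: Fixed freewheel test stand, one of three alike: 130 mm square dark foot, round aluminium housing, flat lever below a dial. Origin under its centre, on the upright axis of lever and dial; z up, +x towards its index post, -x towards the lever's middle position. Which stand is sound, seized or worn, and which way the sound one drives, is unknown.
- lever_a (a joint): Lever angle about the upright axis, rad, anticlockwise from above positive; 0 points along the stand's -x; stops at -0.5 and +0.5; it stays where left. Loose it needs about 1 N at the handle, driving a dial about 4 N. A sound freewheel has up to 0.27 rad of lost motion before it takes up the drive.
- grip_a (a point): Point on the axis of the upright black handle at the end of lever_a: a post 22 mm across from z = 62 to 130 mm, 115 mm from the stand's axis; this point is at z = 100 mm. The lever bar below it is 22 mm wide, top at z = 62 mm.
- dial_a: Round dial on top of stand_a: aluminium disc 130 mm across, z = 70 to 78 mm, with one raised dark pointer bar (9 mm wide, top at z = 86 mm) from the centre to near the rim and a boss, top at 90 mm. Origin on the axis at the table top; +x is along the pointer. Friction holds it where it is left.
- tip_a (a point): Point on the pointer of dial_a, 55 mm from the axis, at z = 82 mm (bar ends at 61 mm).
- index_a (a point): Fixed point of stand_a, 55 mm from the axis towards its index post (upright steel pin 10 mm across with a 16 mm brass head, 79 mm from the axis, top at z = 98 mm), at z = 82 mm: the pointer is at the post when its tip point is here. At the start every pointer is farther from its post than one full lever stroke.
- stand_b: Fixed freewheel test stand, one of three alike: 130 mm square dark foot, round aluminium housing, flat lever below a dial. Origin under its centre, on the upright axis of lever and dial; z up, +x towards its index post, -x towards the lever's middle position. Which stand is sound, seized or worn, and which way the sound one drives, is unknown.
- lever_b (a joint): Lever angle about the upright axis, rad, anticlockwise from above positive; 0 points along the stand's -x; stops at -0.5 and +0.5; it stays where left. Loose it needs about 1 N at the handle, driving a dial about 4 N. A sound freewheel has up to 0.27 rad of lost motion before it takes up the drive.
- grip_b (a point): Point on the axis of the upright black handle at the end of lever_b: a post 22 mm across from z = 62 to 130 mm, 115 mm from the stand's axis; this point is at z = 100 mm. The lever bar below it is 22 mm wide, top at z = 62 mm.
- dial_b: Round dial on top of stand_b: aluminium disc 130 mm across, z = 70 to 78 mm, with one raised dark pointer bar (9 mm wide, top at z = 86 mm) from the centre to near the rim and a boss, top at 90 mm. Origin on the axis at the table top; +x is along the pointer. Friction holds it where it is left.
- tip_b (a point): Point on the pointer of dial_b, 55 mm from the axis, at z = 82 mm (bar ends at 61 mm).
- index_b (a point): Fixed point of stand_b, 55 mm from the axis towards its index post (upright steel pin 10 mm across with a 16 mm brass head, 79 mm from the axis, top at z = 98 mm), at z = 82 mm: the pointer is at the post when its tip point is here. At the start every pointer is farther from its post than one full lever stroke.
- stand_c: Fixed freewheel test stand, one of three alike: 130 mm square dark foot, round aluminium housing, flat lever below a dial. Origin under its centre, on the upright axis of lever and dial; z up, +x towards its index post, -x towards the lever's middle position. Which stand is sound, seized or worn, and which way the sound one drives, is unknown.
- lever_c (a joint): Lever angle about the upright axis, rad, anticlockwise from above positive; 0 points along the stand's -x; stops at -0.5 and +0.5; it stays where left. Loose it needs about 1 N at the handle, driving a dial about 4 N. A sound freewheel has up to 0.27 rad of lost motion before it takes up the drive.
- grip_c (a point): Point on the axis of the upright black handle at the end of lever_c: a post 22 mm across from z = 62 to 130 mm, 115 mm from the stand's axis; this point is at z = 100 mm. The lever bar below it is 22 mm wide, top at z = 62 mm.
- dial_c: Round dial on top of stand_c: aluminium disc 130 mm across, z = 70 to 78 mm, with one raised dark pointer bar (9 mm wide, top at z = 86 mm) from the centre to near the rim and a boss, top at 90 mm. Origin on the axis at the table top; +x is along the pointer. Friction holds it where it is left.
- tip_c (a point): Point on the pointer of dial_c, 55 mm from the axis, at z = 82 mm (bar ends at 61 mm).
- index_c (a point): Fixed point of stand_c, 55 mm from the axis towards its index post (upright steel pin 10 mm across with a 16 mm brass head, 79 mm from the axis, top at z = 98 mm), at z = 82 mm: the pointer is at the post when its tip point is here. At the start every pointer is farther from its post than one full lever stroke.
- gauge: Handheld black thickness gauge, 130 x 75 x 28 mm, lying loose. Origin under its centre.
- mouse: Loose black computer mouse, 110 x 62 x 32 mm. Origin under its centre.
- block: Loose steel reference block, 60 x 35 x 30 mm, among the stands. Origin under its centre.
- jar: Small loose jar, 44 mm across, 62 mm high, among the stands. Origin under its centre.
- coupons: Loose stack of metal test plates, 100 x 50 mm, 20 mm high, bonded together. Origin under its centre.
- card_box: Loose white plastic box, 110 x 80 x 50 mm. Origin under its centre.

How it is judged (in metres and radians):
At the end, for the whole second after the job is handed in: The pointer of a dial stands at its stand's index post (tip point within 8 mm of the index point, seen from above, about 8 degrees), and that dial is at rest (turning slower than 0.1 rad/s) (((horizontal distance between tip_a and index_a below 0.008 m and angular speed of dial_a below 0.1 rad/s) or (horizontal distance between tip_b and index_b below 0.008 m and angular speed of dial_b below 0.1 rad/s) or (horizontal distance between tip_c and index_c below 0.008 m and angular speed of dial_c below 0.1 rad/s))); the robot touches nothing.
It fails at once if the robot pushes a dial itself instead of its lever (contact force between any of the fingers, the arm and dial_a above 1 N or contact force between any of the fingers, the arm and dial_b above 1 N or contact force between any of the fingers, the arm and dial_c above 1 N).
It fails at once if one of the loose things (gauge, mouse, block, jar, plates, box) is moved by more than 25 mm or tipped (distance of any of gauge, mouse, block, jar, coupons, card_box from where it was at the start of the episode above 0.025 m or angle between any of gauge, mouse, block, jar, coupons, card_box's own z axis and vertical above 0.5 rad).
It also fails if it takes over 58 s, if anything falls off the work surface, if the arm or the gripper's body presses on something with over 40 N, if the wrist force passes 120 N, or if a joint passes its speed limit or range.

## Working session

There is one attempt and no reset: what is moved stays moved. The work goes in short steps, Python scripts to look and compute and a tool call to move; the robot and the scene stay as the last step left them, time stands still between calls to the robot, and variables do not carry over. Pictures are saved under pics/ and viewed, at most 10 in all, crops included, and the job is handed in when it is done.

```bash
ls; mkdir -p pics
```

Run:
```python
from rig import env
import cv2,numpy as np
for n in("top","scene"):
    d=env.get_image(n);cv2.imwrite(f"pics/{n}0.png",d["pixels"][:,:,::-1]);np.savez(f"pics/{n}0.npz",**d)
    print(n,d["K"].round(1).tolist(),d["extrinsics"].round(3).tolist())
o=env.observe();print(o["time_s"],o["position"],o["tool_rot"])
```

```text
pics
rig.py
top [[476.5, 0.0, 285.6], [0.0, 476.5, 204.3], [0.0, 0.0, 1.0]] [[0.013, -1.0, -0.019, 0.016], [-0.991, -0.011, -0.133, 0.565], [0.133, 0.021, -0.991, 1.065], [0.0, 0.0, 0.0, 1.0]]
scene [[446.8, 0.0, 275.9], [0.0, 446.8, 209.9], [0.0, 0.0, 1.0]] [[-0.619, 0.785, 0.017, 0.343], [0.57, 0.464, -0.678, -0.262], [-0.54, -0.41, -0.735, 1.454], [0.0, 0.0, 0.0, 1.0]]
0.1 [ 0.22812252 -0.50019393  0.24177896] [[ 9.09877152e-01  4.14877689e-01 -2.66542778e-04]
 [ 4.14877684e-01 -9.09876340e-01  1.24665461e-03]
 [ 2.74688218e-04 -1.24488520e-03 -9.99999187e-01]]
```

View pics/top0.png

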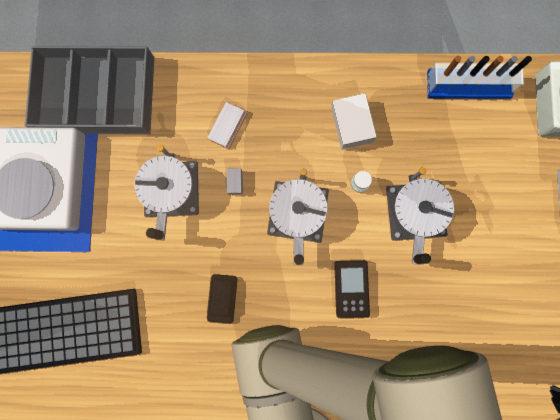

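View pics/scene0.png

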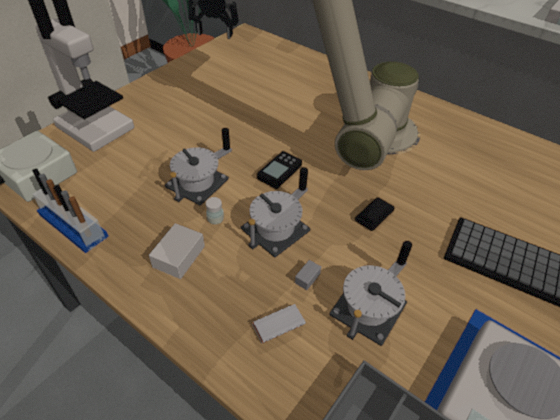

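Create h.py:
```python
import cv2,numpy as np
from rig import env
def ray(d,uv,z):
    E=d["extrinsics"];R=E[:3,:3];C=-R.T@E[:3,3];v=R.T@np.linalg.inv(d["K"])@[*uv,1]
    return (C+v*(z-C[2])/v[2])[:2]
def proj(d,p):
    c=d["extrinsics"]@[*p,1];q=d["K"]@c[:3];return q[:2]/q[2]
def blob(mask,uv):
    n,l,s,c=cv2.connectedComponentsWithStats(mask.astype(np.uint8))
    k=[i for i in range(1,n) if s[i,4]>=4]
    if not k:return None
    i=min(k,key=lambda i:np.hypot(*(c[i]-uv))-0.02*s[i,4]);return c[i],s[i,4]
def win(d,uv,r):
    m=np.zeros(d["pixels"].shape[:2],np.uint8);cv2.circle(m,tuple(int(round(x)) for x in uv),int(r),1,-1);return m>0
def dark_pointer(d,c):   # c axis xy: pointer angle from dark pixels on the dial, outside boss, z=.086
    g=d["pixels"].max(2);m=g<85
    v,u=np.nonzero(m&win(d,proj(d,[*c,.086]),32));P=np.array([ray(d,(a,b),.086) for a,b in zip(u,v)])-c
    r=np.hypot(*P.T);P=P[(r>.022)&(r<.058)]
    s=P.sum(0);return np.degrees(np.arctan2(s[1],s[0])),len(P),np.hypot(*s)/np.hypot(*P.T).sum()
```

Run:
```python
from h import *
d=dict(np.load("pics/top0.npz"))
im=d["pixels"];hsv=cv2.cvtColor(im,cv2.COLOR_RGB2HSV)
for nm,c0,p0,h0 in(("L",(162,183),(162,150),(155,233)),("M",(298,208),(303,172),(298,259)),("R",(425,207),(422,171),(422,259))):
    m=(hsv[...,1]<60)&(hsv[...,2]>120)&win(d,c0,38)
    cn=max(cv2.findContours(m.astype(np.uint8),0,1)[0],key=cv2.contourArea);(e,ax,_)=cv2.fitEllipse(cv2.convexHull(cn))
    boss,nb=blob((im.max(2)<85)&win(d,c0,9),c0)
    c=ray(d,e,.078);cb=ray(d,boss,.09)
    q,n=blob((hsv[...,0]<22)&(hsv[...,0]>10)&(hsv[...,1]>190)&win(d,p0,9),p0)
    p=ray(d,q,.095)
    hb,hn=blob((im.max(2)<60)&win(d,h0,14),h0);h=ray(d,hb,.1)
    A=lambda v:np.degrees(np.arctan2(v[1],v[0])).round(1)
    print(nm,e,ax,"c",c.round(4),"boss",cb.round(4),"post",q,n,p.round(4),np.hypot(*(p-c)).round(4),A(p-c),"h",hb,hn,h.round(4),np.hypot(*(h-c)).round(4),A(c-h),"ptr",dark_pointer(d,c))
b=np.vstack([cv2.resize(im[140:270,a:a+130][:, :, ::-1],None,fx=2,fy=2,interpolation=2) for a in ()]) if 0 else np.hstack([cv2.resize(im[140:275,a:a+100][:,:,::-1],None,fx=2.6,fy=2.6,interpolation=2) for a in(112,250,375)])
cv2.imwrite("pics/crop.png",b)
```

```text
Traceback (most recent call last):
TypeError: cannot unpack non-iterable NoneType object
```

Create m.py:
```python
from h import *
d=dict(np.load("pics/top0.npz"))
im=d["pixels"];hsv=cv2.cvtColor(im,cv2.COLOR_RGB2HSV)
for nm,c0,p0,h0 in(("L",(162,183),(162,150),(155,233)),("M",(298,208),(303,172),(298,259)),("R",(425,207),(422,171),(422,259))):
    m=(hsv[...,1]<60)&(hsv[...,2]>120)&win(d,c0,38)
    cn=max(cv2.findContours(m.astype(np.uint8),0,1)[0],key=cv2.contourArea);(e,ax,_)=cv2.fitEllipse(cv2.convexHull(cn))
    boss,nb=blob((im.max(2)<85)&win(d,c0,9),c0)
    c=ray(d,e,.078);cb=ray(d,boss,.09)
    w=win(d,p0,6)&(hsv[...,1]>180);k=np.argwhere(w)
    q=k.mean(0)[::-1] if len(k) else np.array(p0);n=len(k)
    p=ray(d,q,.095)
    hb,hn=blob((im.max(2)<60)&win(d,h0,14),h0);h=ray(d,hb,.1)
    A=lambda v:np.degrees(np.arctan2(v[1],v[0])).round(1)
    print(nm,np.round(e,1),np.round(ax,1),"c",c.round(4),"boss",cb.round(4),"post",q.round(1),n,p.round(4),np.hypot(*(p-c)).round(4),A(p-c),"h",hb.round(1),hn,h.round(4),np.hypot(*(h-c)).round(4),A(c-h),"ptr",dark_pointer(d,c))
    print(hsv[int(p0[1])-3:int(p0[1])+4,int(p0[0])].tolist())
cv2.imwrite("pics/crop.png",np.hstack([cv2.resize(im[140:275,a:a+100][:,:,::-1],None,fx=2.6,fy=2.6,interpolation=2) for a in(112,250,375)]))
```

```bash
python3 m.py
```

```text
Traceback (most recent call last):
  File "m.py", line 12, in <module>
    hb,hn=blob((im.max(2)<60)&win(d,h0,14),h0);h=ray(d,hb,.1)
    ^^^^^
TypeError: cannot unpack non-iterable NoneType object
```

```bash
sed -i 's/im.max(2)<60/im.max(2)<80/' m.py
```

Run:
```python
from h import *
d=dict(np.load("pics/top0.npz"));im=d["pixels"]
print(im.dtype,im.shape,im.max(2)[228:240,146:166:2])
```

```bash
python3 m.py
```

```text
uint8 (420, 560, 3) [[228 141  93  82 202 156 164 156 156 143]
 [218  77  68  65  67 109 146 145 156 135]
 [161  72  68  73  66  64  71 111 145 129]
 [130  72  69  71  69  64  63  64  88 114]
 [103  71  70  68  69  63  63  63  66 109]
 [100  72  72  72  70  63  62  63  65  99]
 [101  72  72  74  67  62  65  68  66  94]
 [143  71  72  71  65  63  64  63  64  90]
 [207  81  71  69  67  63  65  63  64  89]
 [232 154 110  74  65  61  67  64  66  93]
 [228 226 193 140 105  71  62  67  97  99]
 [229 229 229 229 193 124 110 100 132 139]]
L [162.7 186.9] [56.  65.5] c [0.5961 0.2993] boss [0.5999 0.2882] post [162 150] 0 [0.6769 0.3001] 0.0808 0.6 h [154.7 233.4] 132 [0.4895 0.3057] 0.1068 -3.4 ptr (np.float64(0.0), 0, np.float64(nan))
[[18, 177, 220], [18, 174, 216], [17, 174, 192], [17, 152, 126], [17, 103, 119], [16, 109, 161], [17, 132, 211]]
M [297.9 210.7] [57.4 66.9] c [ 0.5455 -0.0055] boss [ 0.549  -0.0197] post [303 172] 0 [ 0.6297 -0.0158] 0.0849 -7.0 h [298.6 259. ] 68 [ 0.4384 -0.008 ] 0.1072 1.3 ptr (np.float64(0.0), 0, np.float64(nan))
[[18, 178, 204], [18, 176, 207], [18, 176, 207], [18, 175, 208], [18, 176, 215], [18, 170, 200], [15, 114, 119]]
R [423.5 210.1] [57.8 66. ] c [ 0.5499 -0.2834] boss [ 0.5566 -0.2852] post [422.3 170.4] 31 [ 0.6359 -0.2783] 0.0862 3.4 h [421.9 258.3] 142 [ 0.4432 -0.2714] 0.1074 -6.4 ptr (np.float64(-96.80042353630037), 55, np.float64(0.9976441310396864))
[[18, 192, 203], [18, 186, 207], [18, 188, 206], [18, 187, 207], [18, 187, 214], [18, 183, 199], [16, 152, 144]]h.py:19: RuntimeWarning: invalid value encountered in scalar divide
  s=P.sum(0);return np.degrees(np.arctan2(s[1],s[0])),len(P),np.hypot(*s)/np.hypot(*P.T).sum()
```

View pics/crop.png

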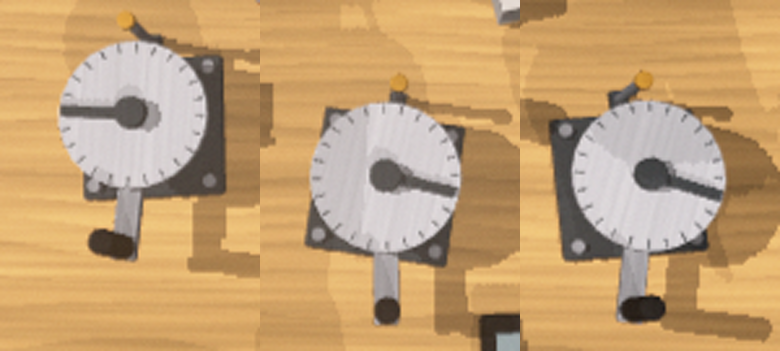

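Create m.py:
```python
from h import *
def cen(d,c0):
    m=((d["pixels"].max(2)<115)&win(d,c0,25)).astype(np.uint8)
    m=cv2.morphologyEx(m,cv2.MORPH_OPEN,cv2.getStructuringElement(cv2.MORPH_ELLIPSE,(9,9)))
    return blob(m,c0)
A=lambda v:np.degrees(np.arctan2(v[1],v[0]))
if __name__=="__main__":
  d=dict(np.load("pics/top0.npz"));im=d["pixels"];hsv=cv2.cvtColor(im,cv2.COLOR_RGB2HSV)
  for nm,c0,p0,h0 in(("L",(162.4,183.1),(160.1,147.3),(155,233)),("M",(298.1,206.9),(303.5,171.9),(298,259)),("R",(425.8,206.5),(422.3,170.4),(422,259))):
    b,nb=cen(d,c0);c=ray(d,b,.09);p=ray(d,p0,.098)
    hb,hn=blob((im.max(2)<85)&win(d,h0,14),h0);h=ray(d,hb,.1)
    print(nm,"boss",b.round(1),nb,"c",c.round(4),"post",p.round(4),np.hypot(*(p-c)).round(4),A(p-c).round(1),"h",h.round(4),np.hypot(*(h-c)).round(4),A(c-h).round(1),"ptr",np.round(dark_pointer(d,c),2))
```

```bash
sed -i 's/g<85/g<115/' h.py; python3 m.py
```

```text
L boss [162.  182.6] 118 c [0.6037 0.2981] post [0.6823 0.3038] 0.0788 4.2 h [0.4895 0.3057] 0.1145 -3.8 ptr [88.82 59.    1.  ]
M boss [298.4 207.1] 105 c [ 0.552  -0.0065] post [ 0.6294 -0.0169] 0.0781 -7.7 h [ 0.4383 -0.0082] 0.1137 0.9 ptr [-102.29   59.      1.  ]
R boss [425.4 206.5] 130 c [ 0.5563 -0.2846] post [ 0.6352 -0.2776] 0.0792 5.0 h [ 0.4433 -0.2714] 0.1138 -6.7 ptr [-106.5   68.     1. ]
```

Create go.py:
```python
# go.py S [lever_deg z]: offsets from the commanded/measured pose to handle of stand S at lever angle
import sys;from m import *
S={"L":((.6037,.2981),4.2),"M":((.552,-.0065),-7.7),"R":((.5563,-.2846),5.0)}
s=sys.argv[1];c,yaw=S[s];c=np.array(c);o=env.observe();p=o["position"];R=o["tool_rot"]
ty=A(R[:2,0]);v=c-p[:2];print("t",round(o["time_s"],2),"yaw",ty.round(1),"lever now",(A(v)-yaw).round(1),"r",np.hypot(*v).round(4),"turn",(ty-yaw).round(1))
for a in map(float,sys.argv[2:]):
    t=np.radians(yaw+a);h=c-.115*np.array([np.cos(t),np.sin(t)]);e=h-p[:2];y=np.radians(yaw)
    print(a,"dx",(e@[np.cos(y),np.sin(y)]).round(4),"dy",(e@[np.sin(y),-np.cos(y)]).round(4),"z",p[2].round(4))
```

Create look.py:
```python
import sys;from m import *
from go import S
```

```bash
python3 go.py R -11.7 0
```

```text
t 0.1 yaw 24.5 lever now 28.3 r 0.3927 turn 19.5
-11.7 dx 0.2331 dy -0.2095 z 0.2418
0.0 dx 0.2307 dy -0.1862 z 0.2418
```

The rows are not in the units I measure in: shifts go in shares of 50 mm and turns go in shares of pi rad. I convert before sending: 0.0333 m is 0.666, -0.03 m is -0.6, 6.5 degrees / 180 = 0.0361.

>>> nudge_tcp --plan '[{"yaw": 0.0361, "aperture": 0.06}, {"yaw": 0.0361, "aperture": 0.06}, {"yaw": 0.0361, "aperture": 0.06}, {"sx": 0.666, "sy": -0.6, "aperture": 0.06}, {"sx": 0.666, "sy": -0.6, "aperture": 0.06}, {"sx": 0.666, "sy": -0.6, "aperture": 0.06}, {"sx": 0.666, "sy": -0.6, "aperture": 0.06}, {"sx": 0.666, "sy": -0.6, "aperture": 0.06}, {"sx": 0.666, "sy": -0.6, "aperture": 0.06}, {"sx": 0.666, "sy": -0.6, "aperture": 0.06}]' --force 20

```text
time_s: 1.1
position: [0.4429, -0.2693, 0.2422]
tool_rot: [[0.996, 0.087, -0.0], [0.087, -0.996, 0.0], [-0.0, -0.0, -1.0]]
ft_force: [0.5, -0.5, -1.0]
grip_width: 0.0596
gripper_force: 0.0
```

>>> nudge_tcp --plan '[{"aperture": 0.06}, {"aperture": 0.06}]'

```text
time_s: 1.3
position: [0.4423, -0.2702, 0.242]
tool_rot: [[0.996, 0.089, -0.001], [0.089, -0.996, 0.0], [-0.001, -0.0, -1.0]]
ft_force: [-0.7, -0.3, 0.6]
grip_width: 0.0601
gripper_force: 0.0
```

```bash
python3 go.py R -11.7
```

```text
t 1.3 yaw 5.1 lever now -12.2 r 0.1149 turn 0.1
-11.7 dx -0.0003 dy 0.001 z 0.242
```

Create look.py:
```python
# look.py S [savename]: pointer angle relative to post, from both fixed views
import sys;S0=sys.argv[1];sys.argv=[sys.argv[0],S0]
from go import *
for n in("top","scene"):
    d=env.get_image(n);cv2.imwrite(f"pics/last_{n}.png",d["pixels"][:,:,::-1])
    r=np.array(dark_pointer(d,c));r[0]=(r[0]-yaw+180)%360-180;print(n,"ptr rel post",r.round(2))
```

```bash
sed -i '1s/$/\nimport warnings;warnings.simplefilter("ignore")/' h.py
python3 look.py R
```

```text
t 1.3 yaw 5.1 lever now -12.2 r 0.1149 turn 0.1
top ptr rel post [-111.54   68.      1.  ]
scene ptr rel post [-114.17   46.      0.94]
```

>>> nudge_tcp --plan '[{"sz": 0.88, "aperture": 0.06}, {"sz": 0.88, "aperture": 0.06}, {"sz": 0.86, "aperture": 0.06}, {"aperture": 0.06}, {"aperture": 0.015}, {"aperture": 0.015}, {"aperture": 0.015}, {"aperture": 0.015}]' --force 20

```text
time_s: 2.2
position: [0.4427, -0.2718, 0.1135]
tool_rot: [[0.996, 0.087, 0.003], [0.087, -0.996, -0.003], [0.003, 0.004, -1.0]]
ft_force: [-2.1, -0.5, 8.7]
grip_width: 0.0211
gripper_force: 22.0
```

>>> nudge_tcp --plan '[{"sx": -0.048, "sy": 0.466, "aperture": 0.015}, {"sx": 0.068, "sy": 0.556, "aperture": 0.015}, {"sx": 0.182, "sy": 0.488, "aperture": 0.015}, {"aperture": 0.015}, {"aperture": 0.015}]'

```text
time_s: 2.7
position: [0.4585, -0.3464, 0.1129]
tool_rot: [[0.996, 0.087, 0.001], [0.087, -0.996, -0.004], [0.001, 0.004, -1.0]]
ft_force: [-5.0, -5.7, 3.4]
grip_width: 0.021
gripper_force: 22.2
```

```bash
python3 look.py R
```

```text
t 2.7 yaw 5.0 lever now 27.3 r 0.1157 turn -0.0
top ptr rel post [-75.08  69.     1.  ]
scene ptr rel post [-80.69  76.     0.82]
```

In the tool's units: -0.0278 m is -0.556, -0.0244 m is -0.488.

>>> nudge_tcp --plan '[{"sx": -0.182, "sy": -0.488, "aperture": 0.015}, {"sx": -0.068, "sy": -0.556, "aperture": 0.015}, {"sx": 0.068, "sy": -0.556, "aperture": 0.015}, {"sx": 0.182, "sy": -0.488, "aperture": 0.015}, {"aperture": 0.015}, {"aperture": 0.015}]'

```text
time_s: 3.4
position: [0.4489, -0.24, 0.1126]
tool_rot: [[0.996, 0.089, -0.001], [0.089, -0.996, -0.0], [-0.001, 0.0, -1.0]]
ft_force: [-5.1, 3.0, 7.7]
grip_width: 0.0211
gripper_force: 23.2
```

```bash
python3 look.py R
```

```text
t 3.4 yaw 5.1 lever now -27.6 r 0.1163 turn 0.1
top ptr rel post [-174.09  312.      0.57]
scene ptr rel post [-70.3   60.     0.94]
```

Run:
```python
import cv2
a=cv2.imread("pics/last_scene.png")[110:230,110:270];b=cv2.imread("pics/last_top.png")[150:270,350:510]
cv2.imwrite("pics/v1.png",cv2.resize(cv2.hconcat([a,b]),None,fx=2.4,fy=2.4,interpolation=2))
```

```text
(no output)
```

View pics/v1.png

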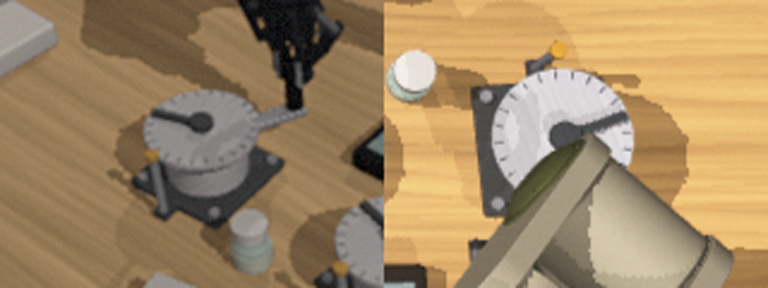

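In the tool's units: 0.0278 m is 0.556, 0.0244 m is 0.488.

>>> nudge_tcp --plan '[{"sx": -0.182, "sy": 0.488, "aperture": 0.015}, {"sx": -0.068, "sy": 0.556, "aperture": 0.015}, {"sx": 0.068, "sy": 0.556, "aperture": 0.015}, {"sx": 0.182, "sy": 0.488, "aperture": 0.015}, {"aperture": 0.015}, {"aperture": 0.015}]'

```text
time_s: 4.1
position: [0.4576, -0.346, 0.1119]
tool_rot: [[0.996, 0.087, -0.001], [0.087, -0.996, -0.003], [-0.001, 0.003, -1.0]]
ft_force: [-7.9, -6.7, -0.2]
grip_width: 0.021
gripper_force: 23.1
```

```bash
python3 look.py R
```

```text
t 4.1 yaw 5.0 lever now 26.9 r 0.1162 turn -0.0
top ptr rel post [-29.53  80.     1.  ]
scene ptr rel post [-39.06  83.     0.71]
```

In the tool's units: -0.0278 m is -0.556, -0.0034 m is -0.068.

>>> nudge_tcp --plan '[{"sx": -0.182, "sy": -0.488, "aperture": 0.015}, {"sx": -0.068, "sy": -0.556, "aperture": 0.015}, {"sx": 0.068, "sy": -0.556, "aperture": 0.015}, {"sx": 0.182, "sy": -0.488, "aperture": 0.015}, {"aperture": 0.015}, {"aperture": 0.015}]' --lines "1,1"

```text
time_s: 4.8
```

>>> nudge_tcp --plan '[{"sx": -0.182, "sy": 0.488, "aperture": 0.015}, {"sx": -0.068, "sy": 0.556, "aperture": 0.015}, {"sx": 0.022, "sy": 0.32, "aperture": 0.015}, {"aperture": 0.015}, {"aperture": 0.015}]'

```text
time_s: 5.3
position: [0.4427, -0.3101, 0.1116]
tool_rot: [[0.996, 0.087, -0.002], [0.087, -0.996, -0.001], [-0.002, 0.0, -1.0]]
ft_force: [-8.5, -3.5, 0.3]
grip_width: 0.0211
gripper_force: 23.9
```

```bash
python3 look.py R
```

```text
t 5.3 yaw 5.0 lever now 7.6 r 0.1164 turn -0.0
top ptr rel post [-4.26 83.    1.  ]
scene ptr rel post [-1.42 71.    0.66]
```

In the tool's units: 0.004 m is 0.08, 0.0006 m is 0.012.

>>> nudge_tcp --plan '[{"sx": 0.012, "sy": 0.08, "aperture": 0.015}, {"sx": 0.012, "sy": 0.08, "aperture": 0.015}, {"aperture": 0.015}, {"aperture": 0.015}]'

```text
time_s: 5.8
position: [0.445, -0.3165, 0.1115]
tool_rot: [[0.996, 0.088, -0.002], [0.088, -0.996, 0.001], [-0.002, -0.001, -1.0]]
ft_force: [-6.1, 2.7, 2.8]
grip_width: 0.0214
gripper_force: 24.0
```

```bash
python3 look.py R
```

Run:
```python
import cv2
a=cv2.imread("pics/last_scene.png")[110:230,110:270];b=cv2.imread("pics/last_top.png")[150:270,350:510]
cv2.imwrite("pics/v2.png",cv2.resize(cv2.hconcat([a,b]),None,fx=2.4,fy=2.4,interpolation=2))
```

```text
t 5.8 yaw 5.1 lever now 11.0 r 0.1158 turn 0.1
top ptr rel post [-2.14 81.    1.  ]
scene ptr rel post [-2.41 74.    0.61]
```

View pics/v2.png

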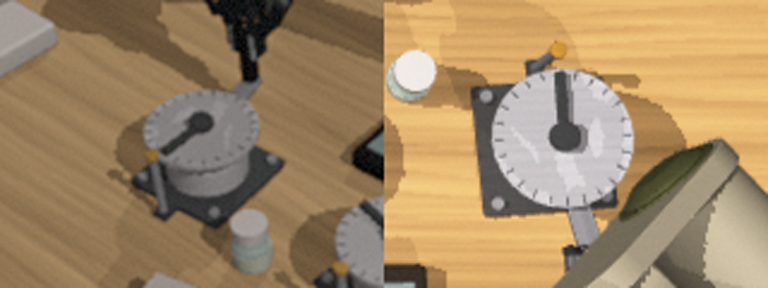

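In the tool's units: -0.04 m is -0.8, -0.03 m is -0.6.

>>> nudge_tcp --plan '[{"aperture": 0.06}, {"aperture": 0.06}, {"aperture": 0.06}, {"aperture": 0.06}, {"sz": -0.6, "aperture": 0.06}, {"sz": -0.8, "aperture": 0.06}, {"sz": -0.8, "aperture": 0.06}, {"sz": -0.4, "aperture": 0.06}, {"aperture": 0.06}, {"aperture": 0.06}]'

```text
time_s: 6.9
position: [0.4459, -0.3178, 0.2408]
tool_rot: [[0.996, 0.087, -0.0], [0.087, -0.996, 0.0], [-0.0, -0.0, -1.0]]
ft_force: [-0.6, 0.8, -0.4]
grip_width: 0.06
gripper_force: 0.0
```

```bash
python3 look.py R
```

```text
t 6.9 yaw 5.0 lever now 11.8 r 0.1153 turn 0.0
top ptr rel post [-1.96 81.    1.  ]
scene ptr rel post [ 1.94 67.    0.68]
```

```bash
python3 -c "
from rig import env
print(env.close_job())"
```

```text
the job is handed in; nothing more can be done
None
```

The job is handed in: I found that the stand on the robot's right is sound (it drives anticlockwise) and wound its pointer to within about 2° of the index post (limit about 8°), then released the lever and lifted the arm clear at 6.9 s. I never worked the other two levers, and no verdict was shown.

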